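Pin the hold-down and lock it with a spring cotter

ROBOT

A 6-joint arm with a two-finger parallel gripper is mounted at the origin on a cart in front of the work surface, level with it; the furniture and walls round the work are solid. World frame = base frame: x ahead of the robot, y to its left, z up, the work surface at z = 0. Lengths are in mm, angles in degrees, forces in N, time in s.
With the tool pointing down it reaches from about 300 to 850 mm from the base axis. Payload 4.2 kg.
Tool frame: the origin (TCP) lies midway between the tips of the shut fingers; the grasp point (between the pads) lies 19 mm behind it; z points along the fingers, y is the line along which they close (so a half turn about z gives the same grasp; the last joint's range is limited). The gripper opens to 91 mm and grips with 3 to 60 N. Pads are 32 mm wide; open, the fingers measure 118 mm over their backs; the gripper's body (76 mm by 178 mm) begins 60 mm behind the grasp point.
Start: joints at [73.396, 18.312, 89.639, -0, 72.044, -1.146], TCP at [153.261, 554.215, 213.976] pointing down, gripper open.
Joint ranges: [-177.97, 177.97], [-48.28, 115.42], [12.27, 149.76], [-77.06, 257.06], [2.81, 150.46], [-146.56, 146.56]. Speed limits (degrees/s): [147.25, 147.25, 180, 180, 180, 180].

INTERFACE

Orientations are given as [roll, pitch, yaw] about the fixed x, y, z axes, in that order (R = Rz(yaw) Ry(pitch) Rx(roll)).
In Python, from workcell import env gives the robot as it stands.
- The arm moves only by the shell command python3 -m jog 'ROWS' [FORCE]. ROWS is a JSON object of lists of equal length, an entry for each row: "jaw": the finger opening in mm, from 0 to 91.2; "slide": the shift along the tool's x, y, z in units of 30 mm (1.0 is 30 mm), a list of three; "spin": the turn about the tool's z in units of 8 degrees (1.0 is 8 degrees). In form: {"jaw": [jaw, ...], "slide": [[dx, dy, dz], ...], "spin": [spin, ...]}. A call has 1 to 10 rows; each row shifts and turns the commanded pose from where the row before left it, along the tool's axes as they then stand; what a row does not reach is not made up. A row lasts 1/10 s, in which the tool goes at most 50 mm and 8.59 degrees, less where a joint would pass 70% of its speed; a pose out of reach is approached as far as the arm can. A call is refused whole if a number of a shift passes 1 or a number of a turn 1, either way. A call with a gripper value outside its range is refused whole. The fingers move at their own pace and stop on an object; FORCE is the grip in N (left out, the last holds). Time passes only in rows, so rows that do not move let the fingers close. It gives the time, the measured TCP pose, the force, the opening and the grip force at its end, in the units of the state.
- env.state(): the state, without advancing time (a new reading comes with each control period).
- env.grab_frame(name): name is "scene" or "top"; returns the picture (420x560x3 uint8, red, green, blue); there is no depth.
- env.camera_model(name): a dict with "fx", "fy", "cx", "cy" (pixels), "camera_from_world" (4x4, takes a point from world to camera coordinates). Camera axes: x right, y up, looking along -z (the intrinsics and any distortion apply to the point x, -y, -z); pixel columns grow to the right and rows downward; lengths in mm; the calibration is good to about 2 mm. A picture is of the moment at which its call begins. camera_model takes no time and is no camera call.
- env.job_done(): hands the job in; it is judged then, once.
The state is a dict: "time_s": time; "qpos": joint angles; "qvel": joint speeds; "effort": joint torques, N m; "ee_pos": TCP position; "ee_rot": TCP orientation; "force": force on the tool from outside, world axes, zero at the start; "torque": the same for the moment, N m; "gripper_width": finger opening in mm; "gripper_force": force on a finger pad.
Only numpy, scipy, OpenCV 4.12 (cv2) and the standard library are available. Lean on these libraries where they do the work, as an engineer would, in place of code of your own. Each camera call takes 0.05 s, during which the arm holds its last target. There are 200 camera calls.

TASK

The pin of the blue hold-down has worked its way out: push it fully home, then take the spring cotter from its wooden parking block and push its straight leg down through the pin's cross hole until the bow snaps over the pin and the cotter sits fully home, and let go of it. Feel for the hole and work gently, never pressing on the hold-down with more than about 40 N, and leave the other things on the bench where they are.

Things in the scene. Friction and masses are not known exactly. Their poses are not given: they have to be found in the camera images.
- hold_down: Blue fixture fixed to the bench. Origin on the bench below the middle of its pin, z up. Base 170 x 124 x 12 mm; two blue ears, tops 92 mm high, outer faces y = -27 and 27 mm. A steel arm to +x presses a wooden blank (along y, 150 mm long, axis x = 94 mm, top 60 mm high; screw head on it 92 mm high). The steel pin, 20 mm thick, runs along y through the ears, axis at x = 0, z = 75 mm.
- ear_face (a point): Point fixed to the hold-down at x = 0, y = 27, z = 75 mm, axes as the fixture's: on the pin's axis, at the outer face of the ear. With the pin home its vertical cross hole (x 8, y 6.5 mm, no countersink) is 12 to 28 mm beyond this point along +y, differing each time because the brass bush that stops the head is shimmed: feel for it. The pin ends 17 mm past the hole and cannot turn.
- lock_pin (a joint): Travel of the pin, m, toward the fixture's +y: 0 = 40 mm withdrawn, 0.040 = home (hard stop). Starts at 0 to 0.010, the hole hidden in the ear. About 5 N of friction; stays where left. Dark round head, 34 mm across, 10 mm thick, on the -y side: its outer face is at the fixture's y = -85 mm at 0 and -45 mm at home, up to 8 mm more or less.
- spring_cotter: Steel R-clip of 5 mm wire, 65 g, upright in the block at the start, z up. Origin: on the straight leg's axis, level with the coil's underside. The coil is the grip: x = -2.5 to 20.5, y = -7.5 to 7.5 (flat sides), z = 0 to 23 mm. Straight leg along -z at x = y = 0, blunt tip at z = -62 mm. Sprung bow leg on the +x side: neck at x = 7, z = -33, flared end at x = 15.5, z = -49 mm.
- cotter_seat (a point): The point x = y = 0, z = -22 mm of the cotter, axes as the cotter's. Fully home it lies on the pin's axis, coil underside 12 mm above the pin's top, leg upright in the hole, cotter's y axis along the pin; the bow may be on either side. Pushing down the bow over the pin takes about 5 to 15 N; it falls off at the snap, then a firm stop is met.
- cotter_bow (a joint): spring opening of the bow leg about the coil, rad: 0 = relaxed; about 0.13 while the neck passes over the pin, back below 0.04 once it has snapped on. 3 N m/rad.
- park_block: Brown wooden parking block fixed to the bench, 60 x 40 mm, 75 mm high, on a darker 80 x 60 x 8 mm foot. Origin: centre of its underside. Slot along x, 8 mm wide and 26 mm long, open at the top, down to the foot; the coil rests on its edges and the legs hang in the slot, straight leg at x = -8 mm, bow toward +x. Lift the cotter at least 70 mm straight up to clear it.
- screw_tin: open tin of screws, 70 mm across, 39 mm high; leave alone
- tape_measure: yellow tape measure, 39 x 77 x 62 mm; leave alone
- sanding_block: cork sanding block, 64 x 112 x 32 mm; leave alone
- glue_bottle: white glue bottle with orange nozzle, 59 mm across, 174 mm high; leave alone

How it is judged:
By the outcome, as a careful person would: the job done as asked, in the order asked, and still so for the second after the job is handed in, with the robot touching nothing.
It also fails if it takes over 72 s, if anything falls off the work surface, if the arm or the gripper's body presses on something with over 40 N, if the wrist force passes 120 N, or if a joint passes its speed limit or range.

## Working session

There is one attempt and no reset: what is moved stays moved. The work goes in short steps, Python scripts to look and compute and a shell command to move; the robot and the scene stay as the last step left them, time stands still between calls to the robot, and variables do not carry over. Pictures are saved under pics/ and viewed, at most 10 in all, crops included, and the job is handed in when it is done.

```bash
mkdir -p pics; ls; python3 - <<'E'
from workcell import env
import cv2
for n in("scene","top"):
    cv2.imwrite(f"pics/{n}0.png",env.grab_frame(n)[:,:,::-1]); print(env.camera_model(n))
print(env.state())
E
```

```text
pics
{'fx': 386.6386251476494, 'fy': 386.6386251476494, 'cx': 285.21739830640007, 'cy': 208.82104876239015, 'camera_from_world': array([[-6.36803850e-01, -7.70766363e-01,  2.00017435e-02,
         2.38007974e+02],
       [ 4.10723978e-01, -3.17155392e-01,  8.54820607e-01,
        -3.32110439e+02],
       [-6.52523310e-01,  5.52568249e-01,  5.18538002e-01,
        -5.07677796e+02],
       [ 0.00000000e+00,  0.00000000e+00,  0.00000000e+00,
         1.00000000e+00]])}
{'fx': 385.6720508038266, 'fy': 385.6720508038266, 'cx': 275.5194788491839, 'cy': 204.87120335384773, 'camera_from_world': array([[ 2.05144784e-02, -9.99641590e-01,  1.72002089e-02,
        -1.78364994e+02],
       [ 9.97151479e-01,  2.17062639e-02,  7.22341041e-02,
        -5.30436119e+02],
       [-7.25815670e-02,  1.56693688e-02,  9.97239383e-01,
        -9.05027119e+02],
       [ 0.00000000e+00,  0.00000000e+00,  0.00000000e+00,
         1.00000000e+00]])}
{'time_s': 0.1, 'qpos': array([ 7.33934068e+01,  1.83485058e+01,  8.96988407e+01, -5.72539835e-04,
        7.20425665e+01, -1.14672562e+00]), 'qvel': array([ 0.04994198, -0.0454165 , -0.17887804,  0.08513613, -0.06925469,
        0.09477664]), 'effort': array([ 2.25632146e-03, -4.13336957e+01, -2.32511902e+01,  7.29033002e-02,
        4.21386422e-02, -6.00770591e-05]), 'ee_pos': array([153.15875974, 553.77194293, 213.20294916]), 'ee_rot': array([-1.79910094e+02, -1.25514808e-03,  1.64540308e+02]), 'force': array([ 0.26483033, -0.26993253, -1.36361843]), 'torque': array([-0.0019457 ,  0.01991276, -0.02011456]), 'gripper_force': 0.0, 'gripper_width': 91.35370516590811}
```

View pics/scene0.png

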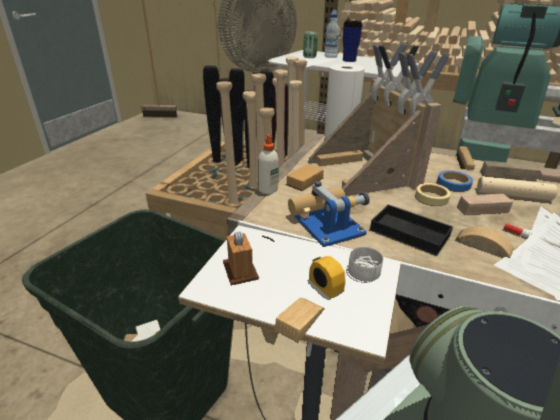

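View pics/top0.png

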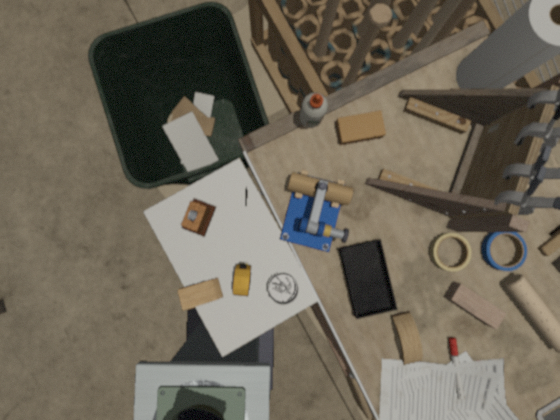

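The scene view shows the blue hold-down near (335,215), with its pin head toward (365,200), and the block with the cotter near (240,255). In the top view the hold-down is near (312,220), with its head at (345,236), and the block near (198,217). I'll zoom in on both.

```bash
python3 - <<'E'
import cv2,numpy as np
t=cv2.imread("pics/top0.png");s=cv2.imread("pics/scene0.png")
def c(im,x,y,w,h,k=0):return cv2.resize(im[y:y+h,x:x+w],(400,300),interpolation=cv2.INTER_CUBIC)
a=np.vstack([np.hstack([c(t,270,165,100,75+0),c(t,168,190,60,45)]),np.hstack([c(s,282,170,100,75),c(s,210,225,80,60)])])
a[:300,:400]=cv2.resize(t[170:260,265:365],(400,300)) if 0 else a[:300,:400]
# fixture crop 270..370,180..255
a[:300,:400]=c(t,270,180,100,75)
cv2.imwrite("pics/z0.png",a)
E
```

```text
(no output)
```

View pics/z0.png

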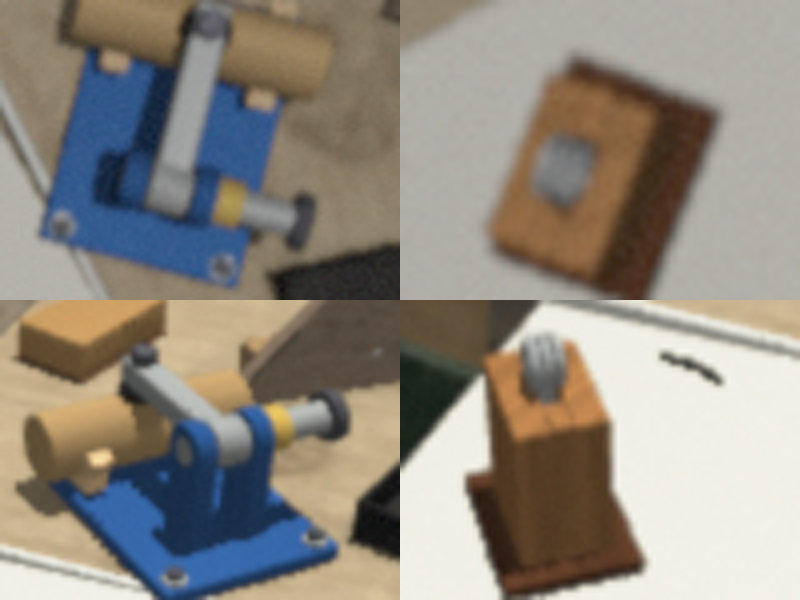

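The zoom shows the pin running from the ear at crop (130,180) to the head at (300,222) in the top view. The cotter coil is at crop (565,168). I'll cast these rays next.

```bash
cat > h.py <<'E'
import numpy as np
from workcell import env
def ray(n,u,v):
    m=env.camera_model(n);T=m["camera_from_world"];R=T[:3,:3];c=-R.T@T[:3,3]
    return c,R.T@np.array([(u-m["cx"])/m["fx"],-(v-m["cy"])/m["fy"],-1])
def pl(n,u,v,z):
    c,d=ray(n,u,v);return c+d*(z-c[2])/d[2]
def tri(p,q):
    c,d=ray("top",*p);e,f=ray("scene",*q)
    s,t=np.linalg.lstsq(np.c_[d,-f],e-c,rcond=None)[0]
    a,b=c+s*d,e+t*f;return (a+b)/2,np.linalg.norm(a-b)
def prj(n,P):
    m=env.camera_model(n);p=m["camera_from_world"]@np.r_[P,1]
    return np.round([m["cx"]+m["fx"]*p[0]/-p[2],m["cy"]+m["fy"]*p[1]/p[2]],1)
E
python3 - <<'E'
from h import *
np.set_printoptions(precision=1,suppress=True)
f=lambda x,y:(270+x/4,180+y/4); g=lambda x,y:(282+x/4,170+(y-300)/4); b=lambda x,y:(168+(x-400)/6.667,190+y/6.667)
k=lambda x,y:(210+(x-400)/5,225+(y-300)/5)
print("cam",ray("top",0,0)[0],ray("scene",0,0)[0])
h=pl("top",*f(300,222),80);bu=pl("top",*f(230,202),80);print("head,bush",h,bu,"tri head",tri(f(300,222),g(332,415)))
print("screwhead",pl("top",*f(210,22),92),tri(f(210,22),g(145,352)))
for p in [(40,235),(238,287),(90,45),(285,95)]:print("base",pl("top",*f(*p),12))
print("base tri",tri(f(62,224),g(176,576)),tri(f(222,268),g(316,537)))
print("blank ends",pl("top",*f(72,20),40),pl("top",*f(333,70),40))
print("ear end scene pin",pl("scene",*g(182,450),75))
for p in [(555,75),(655,110),(600,280),(490,240)]:print("block",pl("top",*b(*p),75))
print("coil",pl("top",*b(565,168),95),"scene coiltop",pl("scene",*k(543,340),97))
E
```

```text
cam [ 466.9 -152.6  943.9] [-43.3 358.6 542.4]
head,bush [ 464.4 -323.2   80. ] [ 474.7 -283.8   80. ] tri head (array([ 463.4, -325.2,   74.2]), np.float64(2.472131838304924))
screwhead [ 574.4 -269.8   92. ] (array([ 574. , -270.9,   89.3]), np.float64(2.230633540140967))
base [ 453.2 -179.7   12. ]
base [ 424.4 -299.5   12. ]
base [ 568.8 -207.8   12. ]
base [ 540.9 -326.9   12. ]
base tri (array([ 459.4, -193.4,   13.2]), np.float64(1.81667472213534)) (array([ 435.2, -289.9,   13.4]), np.float64(1.174148413412841))
blank ends [ 580.3 -195.3   40. ] [ 554.1 -350.    40. ]
ear end scene pin [ 488.6 -222.1   75. ]
block [534.2  23.7  75. ]
block [523.1 -10.4  75. ]
block [465.4   6.1  75. ]
block [478.1  43.4  75. ]
coil [502.   15.2  95. ] scene coiltop [502.3  17.6  97. ]
```

```bash
python3 -m jog '{"jaw":[0,0,0,0,0,0,0,0,0,0],"slide":[[-1,0,0],[-1,0,0],[-1,0,0],[-1,0,0],[-1,0,0],[-1,0,0],[-1,0,0],[-1,0,0],[-1,-1,0],[-1,-1,0]],"spin":[-0.2,0,0,0,0,0,0,0,0,0]}' 20
python3 -m jog '{"jaw":[0,0,0,0,0,0,0,0,0,0],"slide":[[-0.3,-1,0],[-0.3,-1,0],[-0.3,-1,0],[-0.3,-1,0],[-0.3,-1,0],[-0.3,-1,0],[-0.3,-1,0],[-0.3,-1,0],[-0.3,-1,0],[-0.3,-1,0]],"spin":[0,0,0,0,0,0,0,0,0,0]}'
python3 -m jog '{"jaw":[0,0,0,0,0,0,0,0,0,0],"slide":[[-0.3,-1,0],[-0.3,-1,0],[-0.3,-1,0],[-0.3,-1,0],[-0.3,-1,0],[-0.3,-1,0],[-0.3,-1,0],[-0.3,-1,0],[-0.3,-1,0],[-0.3,-1,0]],"spin":[0,0,0,0,0,0,0,0,0,0]}'
cat >> h.py <<'E'
O=np.array([482.9,-248.2]);ya=np.radians(-13.8)
def rep(tx,ty,tz,yaw=166.2,s=None):
    "print fixture-frame pose and tool-axes step (units of 30 mm) to fixture-frame target"
    s=s or env.state();p=s["ee_pos"];c,n=np.cos(ya),np.sin(ya);Rt=np.array([[c,n],[-n,c]])
    q=Rt@(p[:2]-O);w=O+Rt.T@np.array([tx,ty])-p[:2];Y=np.radians(s["ee_rot"][2])
    t=np.array([np.cos(Y)*w[0]+np.sin(Y)*w[1],np.sin(Y)*w[0]-np.cos(Y)*w[1],p[2]-tz])
    print("t",s["time_s"],"fix",q.round(1),p[2].round(1),"rot",s["ee_rot"].round(1),"F fix",(Rt@s["force"][:2]).round(1),s["force"][2].round(1),"slide",(t/30).round(2),"w",round(s["gripper_width"],1))
E
python3 -c "
from h import *;rep(0,-120,150);print(env.state()['qpos'])"
```

```text
time_s: 1.1
ee_pos: [430.7, 422.3, 212.9]
ee_rot: [-179.9, -0.0, 166.2]
force: [-0.9, 0.2, 0.4]
gripper_width: 14.3
gripper_force: 0.0
time_s: 2.1
ee_pos: [445.1, 109.2, 213.7]
ee_rot: [-180.0, -0.0, 166.2]
force: [0.8, 0.2, 0.1]
gripper_width: 0.6
gripper_force: 0.0
time_s: 3.1
ee_pos: [460.6, -203.5, 213.6]
ee_rot: [180.0, -0.0, 166.1]
force: [0.6, 0.2, 0.2]
gripper_width: 0.3
gripper_force: 0.0
t 3.1 fix [-32.3  38.1] 213.6 rot [180.   -0.  166.1] F fix [0.6 0.3] 0.2 slide [-1.08 -5.27  2.12] w 0.3
[-2.51548897e+01  1.19135034e+01  9.86592704e+01  1.35288968e-02
  6.94698466e+01 -1.01293006e+02]
```

```bash
python3 -m jog '{"jaw":[0,0,0,0,0,0,0,0,0,0],"slide":[[-0.2,-1,0],[-0.2,-1,0],[-0.2,-1,0],[-0.2,-1,0],[-0.2,-1,0.5],[0,-0.2,1],[0,0,1],[0,0,1],[0,0,1],[0,0,0.5]],"spin":[0,0,0,0,0,0,0,0,0,0]}'
python3 -c "
from h import *
import cv2
cv2.imwrite('pics/t1.png',cv2.resize(env.grab_frame('top')[160:280,250:410,::-1],(800,600)))
rep(0,-100,62)"
```

```text
time_s: 4.1
ee_pos: [451.1, -359.7, 60.8]
ee_rot: [179.9, -0.3, 166.1]
force: [-0.2, 0.1, 0.3]
gripper_width: 0.3
gripper_force: 0.0
t 4.15 fix [  -5.1 -115.5] 59.2 rot [179.8  -0.4 166.1] F fix [-0.5  0.3] -1.4 slide [-0.17  0.52 -0.09] w 0.4
```

View pics/t1.png

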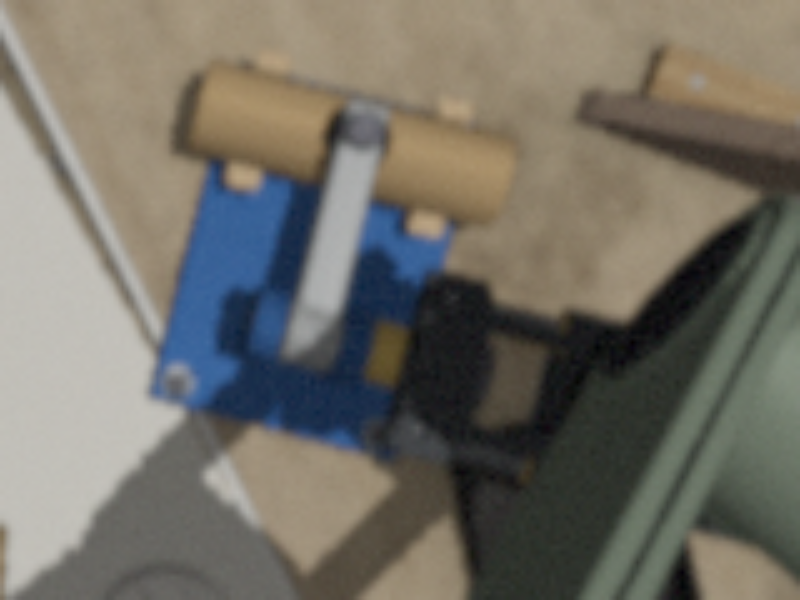

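The gripper body hides the head, but it is clear of the ears. It's placed on the outer side of the head, so I'll push along tool +y.

```bash
python3 -m jog '{"jaw":[0,0,0,0,0,0,0,0],"slide":[[-0.17,0.2,0],[0,0.2,0],[0,0.2,0],[0,0.2,0],[0,0.1,0],[0,0.1,0],[0,0.1,0],[0,0,0]],"spin":[0,0,0,0,0,0,0,0]}'
python3 -c "
from h import *;rep(0,-60,62)"
```

```text
time_s: 4.95
ee_pos: [465.9, -331.2, 64.9]
ee_rot: [-179.9, 0.1, 166.2]
force: [-0.9, -4.1, 2.6]
gripper_width: 0.6
gripper_force: 2.5
t 4.95 fix [  3.3 -84.7] 64.9 rot [-1.799e+02  1.000e-01  1.662e+02] F fix [ 0.1 -4.2] 2.6 slide [0.11 0.82 0.1 ] w 0.6
```

```bash
python3 -m jog '{"jaw":[0,0,0,0,0,0,0],"slide":[[0.1,0.1,0],[0,0.1,0],[0,0.1,0],[0,0.1,0],[0,0.1,0],[0,0.1,0],[0,0,0]],"spin":[0,0,0,0,0,0,0]}' 
python3 -c "
from h import *;rep(0,-60,62)"
```

```text
time_s: 5.65
ee_pos: [468.9, -313.5, 65.1]
ee_rot: [-179.9, 0.3, 166.1]
force: [1.3, -4.5, 1.7]
gripper_width: 0.6
gripper_force: 2.1
t 5.65 fix [  2.  -66.7] 65.1 rot [-179.9    0.3  166.1] F fix [ 2.3 -4.1] 1.7 slide [0.07 0.22 0.1 ] w 0.6
```

Next come 1 mm steps, checking the force as I go.

```bash
for i in 1 2; do :; done; python3 -m jog '{"jaw":[0,0,0,0],"slide":[[0.07,0.03,0],[0,0.03,0],[0,0.03,0],[0,0,0]],"spin":[0,0,0,0]}' | grep -E "ee_pos|force:"
python3 -m jog '{"jaw":[0,0,0,0],"slide":[[0,0.04,0],[0,0.03,0],[0,0.03,0],[0,0,0]],"spin":[0,0,0,0]}' | grep -E "ee_pos|force:"
python3 -c "
from h import *;rep(0,-60,62)"
```

```text
ee_pos: [467.7, -310.7, 65.1]
force: [1.9, -4.9, 0.9]
gripper_force: 2.4
ee_pos: [468.3, -308.4, 65.1]
force: [1.6, -7.4, 1.8]
gripper_force: 3.5
t 6.45 fix [  0.2 -61.9] 65.1 rot [-179.8    0.3  166.2] F fix [ 3.4 -6.8] 1.8 slide [0.01 0.06 0.1 ] w 0.6
```

```bash
python3 -m jog '{"jaw":[0,0,0,0],"slide":[[0,0.04,0],[0,0.03,0],[0,0.03,0],[0,0,0]],"spin":[0,0,0,0]}' | grep -E "ee_pos|force:"
python3 -c "
from h import *;rep(0,-60,62)"
```

```text
ee_pos: [468.4, -308.3, 65.2]
force: [-2.4, -16.6, 0.4]
gripper_force: 8.0
t 6.85 fix [  0.3 -61.8] 65.2 rot [-179.5    0.4  166.3] F fix [  1.7 -16.7] 0.4 slide [0.01 0.06 0.11] w 0.1
```

```bash
python3 -m jog '{"jaw":[0,0,0,0,0,0,0,0,0,0],"slide":[[0,-0.4,0],[0,-0.5,0],[0,0,-1],[0,0,-1],[0,0,-1],[0,0,-1],[0,0.5,-1],[0,1,0],[0,1,0],[0,1,0]],"spin":[0,0,0,0,0,0,0,0,0,0]}' | grep -E "ee_pos|force:"
python3 -m jog '{"jaw":[91,91,60,60,60,60,60,60,60,60],"slide":[[0.2,1,0],[0.2,1,0],[0.2,1,0],[0.2,1,0],[0.2,1,0],[0.2,1,0],[0.1,1,0],[0.1,1,0],[0,0,0],[0,0,0]],"spin":[0.5,0,0,0,0,0,0,0,0,0]}' | grep -E "ee_pos|ee_rot"
python3 -c "
from h import *
import cv2
a=env.grab_frame('top')[:,:,::-1];b=env.grab_frame('scene')[:,:,::-1]
cv2.imwrite('pics/t2full.png',a);cv2.imwrite('pics/s2full.png',b)
z=lambda i,x,y:cv2.resize(i[y:y+50,x:x+66],(792,600),interpolation=cv2.INTER_CUBIC)[:, :]
cv2.imwrite('pics/z2.png',cv2.resize(__import__('numpy').hstack([z(a,288,205),z(b,305,180)]),(800,303)))
rep(0,-60,62)"
```

```text
ee_pos: [485.5, -226.3, 214.0]
force: [0.9, -0.8, -0.1]
gripper_force: 0.0
ee_pos: [516.9, 14.4, 213.6]
ee_rot: [-180.0, -0.1, 162.2]
t 8.95 fix [-29.4 262.2] 213.7 rot [-180.    -0.   162.1] F fix [-0.6 -0.8] 0.4 slide [ -1.75 -10.64   5.06] w 60.0
```

View pics/z2.png

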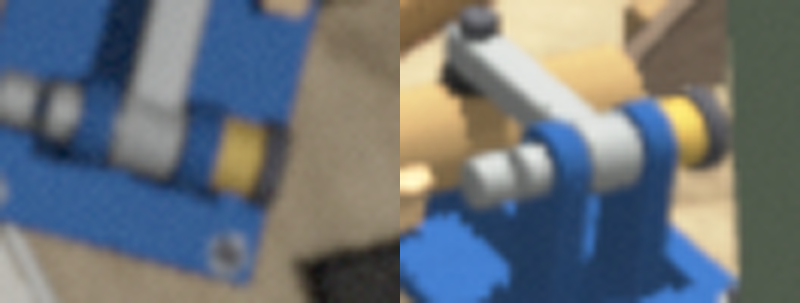

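The pin is home: the head sits against the brass bush at crop (270,160), and the hole shows as a dark spot at about (45,108). I'll take a profile along the pin.

```bash
python3 - <<'E'
from h import *
import cv2
t=cv2.imread("pics/t2full.png").astype(np.float32);c,n=np.cos(ya),np.sin(ya);R=np.array([[c,-n],[n,c]])
np.set_printoptions(precision=1,suppress=True,linewidth=150)
def P(x,y,z):return prj_f(np.r_[O+R@[x,y],z])
def prj_f(p):
    m=env.camera_model("top");q=m["camera_from_world"]@np.r_[p,1];return m["cx"]+m["fx"]*q[0]/-q[2],m["cy"]+m["fy"]*q[1]/q[2]
def bi(u,v):return cv2.remap(t,np.float32([[u]]),np.float32([[v]]),cv2.INTER_LINEAR)[0,0]
print("along y at x=0,z85: y, B,R mean over x-2..2")
for y in np.arange(18,72,1.5):
    a=np.mean([bi(*P(x,y,85)) for x in(-2,0,2)],0);print(y,a.round(),end=" | ")
print("\nacross pin at y=52,z=75 and y=35 (x,gray,B-R)")
for x in np.arange(-20,20,2.):
    a=np.mean([bi(*P(x,y,77)) for y in(51,53,55)],0);b=np.mean([bi(*P(x,y,77)) for y in(30,32,34)],0);print(x,a.round(),b.round())
E
```

```text
along y at x=0,z85: y, B,R mean over x-2..2
18.0 [130.  83.  48.] | 19.5 [129.  81.  46.] | 21.0 [128.  81.  46.] | 22.5 [127.  81.  50.] | 24.0 [125.  87.  65.] | 25.5 [124. 100.  87.] | 27.0 [131. 121. 116.] | 28.5 [140. 138. 135.] | 30.0 [148. 149. 147.] | 31.5 [152. 153. 151.] | 33.0 [150. 151. 150.] | 34.5 [144. 145. 144.] | 36.0 [127. 126. 125.] | 37.5 [106. 101.  98.] | 39.0 [86. 76. 72.] | 40.5 [81. 69. 64.] | 42.0 [92. 82. 77.] | 43.5 [114. 109. 106.] | 45.0 [132. 131. 129.] | 46.5 [145. 146. 144.] | 48.0 [149. 151. 149.] | 49.5 [150. 151. 150.] | 51.0 [150. 151. 150.] | 52.5 [149. 149. 148.] | 54.0 [144. 144. 143.] | 55.5 [132. 131. 129.] | 57.0 [112. 108. 104.] | 58.5 [94. 80. 72.] | 60.0 [79. 57. 43.] | 61.5 [72. 49. 36.] | 63.0 [65. 51. 44.] | 64.5 [57. 54. 56.] | 66.0 [55. 62. 67.] | 67.5 [58. 70. 77.] | 69.0 [65. 79. 88.] | 70.5 [ 78.  94. 104.] | 
across pin at y=52,z=75 and y=35 (x,gray,B-R)
-20.0 [149.  95.  54.] [125.  78.  45.]
-18.0 [148.  95.  54.] [98. 60. 35.]
-16.0 [144.  92.  52.] [74. 45. 25.]
-14.0 [132.  83.  48.] [64. 41. 26.]
-12.0 [113.  75.  52.] [67. 51. 42.]
-10.0 [96. 78. 69.] [83. 75. 71.]
-8.0 [98. 94. 91.] [102. 101.  98.]
-6.0 [113. 114. 113.] [117. 119. 116.]
-4.0 [128. 129. 128.] [131. 132. 130.]
-2.0 [140. 141. 139.] [145. 146. 144.]
0.0 [145. 146. 144.] [152. 153. 151.]
2.0 [145. 145. 143.] [149. 150. 148.]
4.0 [137. 137. 135.] [139. 139. 139.]
6.0 [126. 122. 120.] [126. 127. 126.]
8.0 [120. 108. 101.] [111. 109. 107.]
10.0 [127.  97.  81.] [102.  89.  82.]
12.0 [137.  93.  64.] [109.  77.  59.]
14.0 [142.  93.  55.] [126.  80.  48.]
16.0 [145.  94.  55.] [139.  88.  51.]
18.0 [145.  93.  55.] [144.  91.  52.]
```

```bash
python3 -m jog '{"jaw":[60,60,60,60,60,50,50],"slide":[[0.48,-0.13,0.5],[0,0,0.9],[0,0,0.9],[0,0,0.9],[0,0,0.6],[0,0,0.4],[0,0,0]],"spin":[0,0,0,0,0,0,0]}' 20
python3 -c "
from h import *
import cv2
b=env.grab_frame('scene')[:,:,::-1]
cv2.imwrite('pics/s3.png',cv2.resize(b[200:290,190:310],(800,600),interpolation=cv2.INTER_CUBIC))
s=env.state();print(s['ee_pos'],s['ee_rot'],s['force'])"
```

```text
time_s: 9.65
ee_pos: [501.2, 14.1, 86.7]
ee_rot: [-179.9, -0.2, 162.1]
force: [0.3, 0.1, 0.8]
gripper_width: 50.4
gripper_force: 0.0
[502.15137051  14.25676807  87.75376132] [-1.79987697e+02 -5.26215832e-02  1.62079975e+02] [ 0.90056323  0.39841806 -0.18967524]
```

View pics/s3.png

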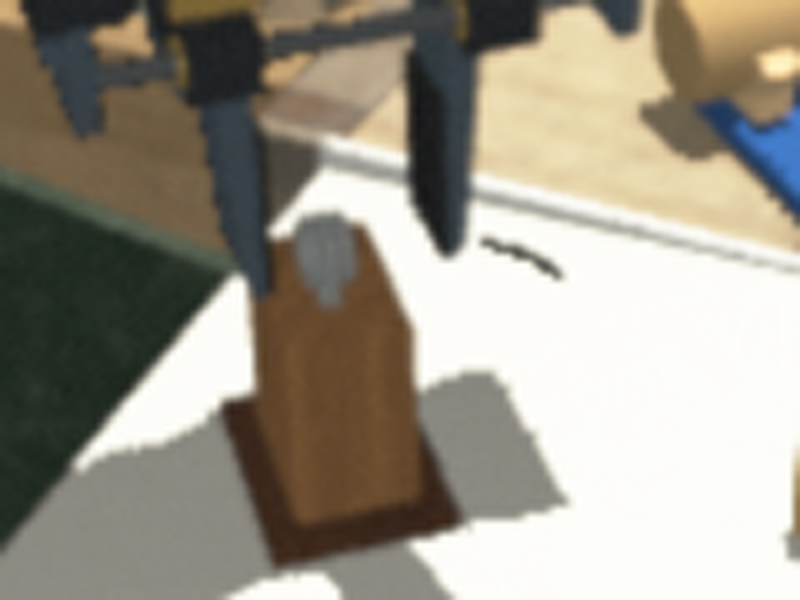

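The open fingers straddle the coil, which is at crop (327,255). A single thin leg shows on the robot-facing side. I'll go down the last bit and grip.

```bash
python3 -m jog '{"jaw":[40,30,30],"slide":[[0,0.03,0.2],[0,0,0.1],[0,0,0]],"spin":[0,0,0]}' 30 | grep -E "ee_pos|force:|width"
python3 -m jog '{"jaw":[8,8,8,8,8],"slide":[[0,0,0],[0,0,0],[0,0,0],[0,0,0],[0,0,0]],"spin":[0,0,0,0,0]}' 30
```

```text
ee_pos: [502.6, 15.8, 79.0]
force: [0.7, -0.9, -0.3]
gripper_width: 30.7
gripper_force: 0.0
time_s: 10.5
ee_pos: [503.6, 17.5, 79.6]
ee_rot: [179.8, 0.1, 162.0]
force: [0.9, 6.6, 1.0]
gripper_width: 15.0
gripper_force: 29.9
```

```bash
python3 -m jog '{"jaw":[8,8],"slide":[[0,0.05,0],[0,0,0]],"spin":[0,0]}' 40|grep -E "ee_pos|force:|width"
python3 -m jog '{"jaw":[8,8,8,8,8,8,8],"slide":[[0,0,-0.3],[0,0,-0.6],[0,0,-0.8],[0,0,-0.8],[0,0,-0.8],[0,0,-0.3],[0,0,0]],"spin":[0,0,0,0,0,0,0]}'
python3 -c "
from h import *
import cv2
b=env.grab_frame('scene')[:,:,::-1];cv2.imwrite('pics/s4full.png',b)
cv2.imwrite('pics/s4.png',cv2.resize(b[190:280,190:310],(800,600),interpolation=cv2.INTER_CUBIC))
s=env.state();print(s['ee_pos'],s['ee_rot'],s['force'])
p=s['ee_pos'];Y=np.radians(s['ee_rot'][2]);u=np.r_[np.cos(Y),np.sin(Y),0]
for k in(9,-9):
  for z in(-2,-64): print(k,z,prj('scene',p+k*u+np.r_[0,0,z]))
"
```

```text
ee_pos: [503.6, 17.8, 79.5]
force: [0.5, 3.0, 4.5]
gripper_width: 14.6
gripper_force: 39.8
time_s: 11.4
ee_pos: [503.5, 16.7, 188.1]
ee_rot: [180.0, 0.1, 162.1]
force: [0.3, 0.8, -0.8]
gripper_width: 14.7
gripper_force: 39.8
[502.73697567  16.79402235 186.81392053] [-1.79968484e+02  1.53948242e-06  1.62142168e+02] [-0.23153014  0.27784773 -0.70055121]
9 -2 [238.2 196.7]
9 -64 [239.5 224.4]
-9 -2 [235.6 192.4]
-9 -64 [237.  219.7]
```

View pics/s4.png

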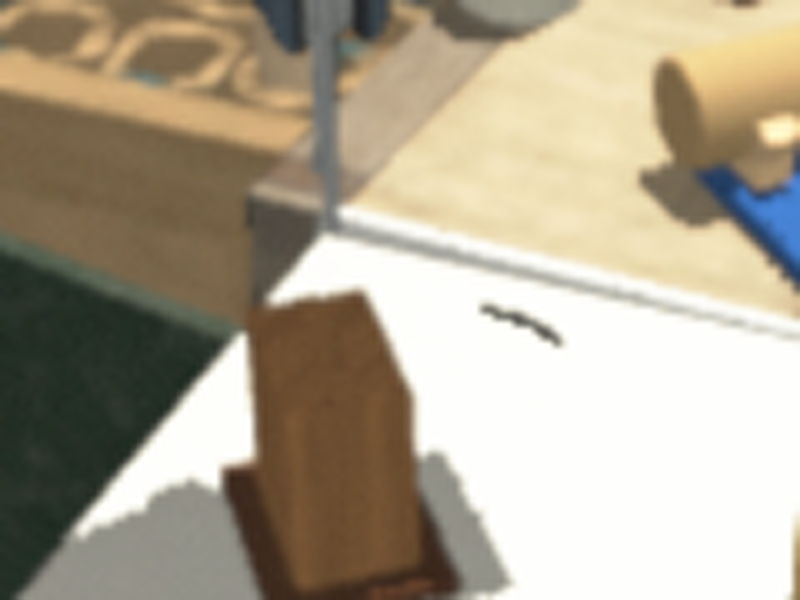

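The straight leg's tip is at crop (332,232), or about (239.8,224.8) in the full image. That matches the leg being on the tool +x side, 9 mm from the TCP. Now I'll go over the pin.

```bash
python3 -m jog '{"jaw":[8,8],"slide":[[0,0,0],[0,0,0]],"spin":[-0.5,0]}'|grep rot; python3 -c "
from h import *;rep(9,40.2,170)"
```

```text
ee_rot: [-179.9, -0.2, 166.1]
t 11.65 fix [-44.7 262. ] 185.4 rot [-179.9   -0.2  166.1] F fix [-0.2 -0.2] -0.2 slide [-1.8  -7.39  0.51] w 14.9
```

```bash
python3 -m jog '{"jaw":[8,8,8,8,8,8,8,8,8,8],"slide":[[-0.2,-0.6,0],[-0.3,-1,0],[-0.3,-1,0],[-0.3,-1,0],[-0.3,-1,0],[-0.3,-1,0],[-0.1,-1,0],[0,-0.6,0.2],[0,-0.2,0.2],[0,0,0]],"spin":[0,0,0,0,0,0,0,0,0,0]}' |grep time; python3 -c "
from h import *
import cv2
a=env.grab_frame('top')[:,:,::-1];b=env.grab_frame('scene')[:,:,::-1]
cv2.imwrite('pics/t5full.png',a);cv2.imwrite('pics/s5full.png',b)
z=lambda i,x,y:cv2.resize(i[y:y+60,x:x+60],(400,400),interpolation=cv2.INTER_CUBIC)
cv2.imwrite('pics/z5.png',np.hstack([z(a,270,190),z(b,300,170)]))
rep(9,40.2,160)
s=env.state();p=s['ee_pos'];Y=np.radians(s['ee_rot'][2]);u=np.r_[np.cos(Y),np.sin(Y),0]
c,n=np.cos(ya),np.sin(ya);R=np.array([[c,-n],[n,c]])
for y in (36.9,40.2,43.5):print('hole',prj('scene',np.r_[O+R@[0,y],85]),prj('top',np.r_[O+R@[0,y],85]))
print('tip',prj('scene',p+9*u-[0,0,66.5]),'after descent',prj('scene',np.r_[(p+9*u)[:2],85]))"
```

```text
time_s: 12.65
t 12.75 fix [ 9.6 41.3] 174.3 rot [ 1.800e+02 -1.000e-01  1.661e+02] F fix [0.1 0.6] -0.7 slide [ 0.02 -0.04  0.48] w 14.7
hole [323.9 204.6] [295.9 222.2]
hole [322.7 204.9] [294.5 221.8]
hole [321.5 205.2] [293.1 221.4]
tip [322.9 196.3] after descent [322.2 204.9]
```

View pics/z5.png

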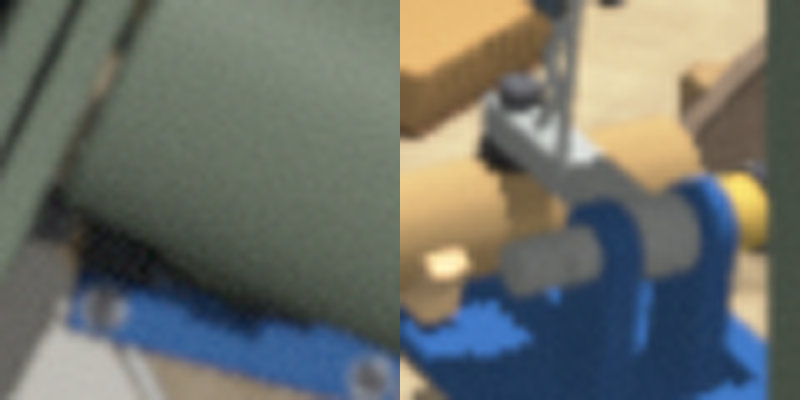

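The scene view shows the leg's tip at crop (565,165), in line with the hole spot on the pin at about (560,237). I'll go down slowly and feel for contact.

```bash
python3 -m jog '{"jaw":[8,8,8,8],"slide":[[0.02,-0.02,0.2],[0,0,0.2],[0,0,0.1],[0,0,0]],"spin":[0,0,0,0]}' 55|grep -E "ee_pos|force:"; python3 -m jog '{"jaw":[8,8,8,8,8],"slide":[[0,0,0.05],[0,0,0.05],[0,0,0.05],[0,0,0.05],[0,0,0]],"spin":[0,0,0,0,0]}'|grep -E "ee_pos|force:";python3 -c "
from h import *;rep(9,40.2,150)"
```

```text
ee_pos: [501.3, -211.2, 159.2]
force: [0.2, -0.7, -0.4]
gripper_force: 54.8
ee_pos: [501.4, -211.7, 153.7]
force: [0.9, 0.1, -0.8]
gripper_force: 54.8
t 13.65 fix [ 9.3 39.9] 153.7 rot [180.   -0.  166.1] F fix [0.8 0.4] -0.8 slide [0.01 0.01 0.12] w 14.5
```

```bash
python3 -m jog '{"jaw":[8,8,8,8],"slide":[[0,0,0.04],[0,0,0.04],[0,0,0.04],[0,0,0]],"spin":[0,0,0,0]}'|grep -E "ee_pos|force:";python3 -c "
from h import *;rep(9,40.2,150)"
```

```text
ee_pos: [501.5, -211.7, 150.1]
force: [0.2, 0.0, -0.2]
gripper_force: 54.8
t 14.05 fix [ 9.3 39.9] 150.1 rot [180.   -0.  166.1] F fix [0.2 0.1] -0.2 slide [0.01 0.01 0.  ] w 14.7
```

```bash
python3 -m jog '{"jaw":[8,8,8],"slide":[[0,0,0.04],[0,0,0.04],[0,0,0]],"spin":[0,0,0]}'|grep -E "ee_pos|force:";python3 -m jog '{"jaw":[8,8,8],"slide":[[0,0,0.04],[0,0,0.04],[0,0,0]],"spin":[0,0,0]}'|grep -E "ee_pos|force:"
```

```text
ee_pos: [501.5, -211.7, 147.7]
force: [-0.9, -0.5, -0.8]
gripper_force: 54.8
ee_pos: [501.5, -211.7, 145.3]
force: [1.0, 0.4, -1.0]
gripper_force: 54.8
```

No contact, although the tip should now be below the pin's top, so the leg seems to be in the hole. I'll continue gently.

```bash
python3 -m jog '{"jaw":[8,8,8,8],"slide":[[0,0,0.05],[0,0,0.05],[0,0,0.05],[0,0,0]],"spin":[0,0,0,0]}'|grep -E "ee_pos|force:";python3 -m jog '{"jaw":[8,8,8,8],"slide":[[0,0,0.05],[0,0,0.05],[0,0,0.05],[0,0,0]],"spin":[0,0,0,0]}'|grep -E "ee_pos|force:|width"
python3 -c "
from h import *;rep(9,40.2,101)"
```

```text
ee_pos: [501.4, -211.7, 140.7]
force: [-1.2, -0.4, -0.9]
gripper_force: 54.8
ee_pos: [501.5, -211.7, 136.2]
force: [0.3, -0.7, -1.0]
gripper_width: 14.6
gripper_force: 54.8
t 15.45 fix [ 9.3 39.9] 136.2 rot [180.   -0.  166.1] F fix [ 0.5 -0.6] -1.0 slide [0.01 0.01 1.17] w 14.6
```

```bash
for k in 1; do python3 -m jog '{"jaw":[8,8,8,8],"slide":[[0,0,0.04],[0,0,0.04],[0,0,0.04],[0,0,0]],"spin":[0,0,0,0]}'|grep -E "ee_pos|force:"; done; python3 -m jog '{"jaw":[8,8,8,8],"slide":[[0,0,0.04],[0,0,0.04],[0,0,0.04],[0,0,0]],"spin":[0,0,0,0]}'|grep -E "ee_pos|force:"
```

```text
ee_pos: [501.5, -211.7, 132.7]
force: [0.7, 0.3, 0.2]
gripper_force: 54.8
ee_pos: [501.5, -211.7, 129.1]
force: [-0.3, -0.0, -1.1]
gripper_force: 54.8
```

```bash
python3 -m jog '{"jaw":[8,8,8,8],"slide":[[0,0,0.04],[0,0,0.04],[0,0,0.04],[0,0,0]],"spin":[0,0,0,0]}'|grep -E "ee_pos|force:"
```

```text
ee_pos: [501.6, -211.7, 125.6]
force: [0.2, 0.3, -0.4]
gripper_force: 54.8
```

```bash
python3 -m jog '{"jaw":[8,8,8],"slide":[[0,0,0.04],[0,0,0.04],[0,0,0]],"spin":[0,0,0]}'|grep -E "ee_pos|force:"; python3 -m jog '{"jaw":[8,8,8],"slide":[[0,0,0.04],[0,0,0.04],[0,0,0]],"spin":[0,0,0]}'|grep -E "ee_pos|force:"
```

```text
ee_pos: [502.0, -211.9, 123.4]
force: [0.3, -0.5, -0.2]
gripper_force: 54.8
ee_pos: [502.5, -212.1, 121.4]
force: [2.9, -0.9, 1.8]
gripper_force: 54.8
```

The bow is engaging: the lateral force is along fixture +x, along with some lift. I'll continue.

```bash
python3 -m jog '{"jaw":[8,8,8],"slide":[[0,0,0.04],[0,0,0.04],[0,0,0]],"spin":[0,0,0]}'|grep -E "ee_pos|force:"; python3 -m jog '{"jaw":[8,8,8],"slide":[[0,0,0.04],[0,0,0.04],[0,0,0]],"spin":[0,0,0]}'|grep -E "ee_pos|force:"
```

```text
ee_pos: [503.0, -212.3, 119.3]
force: [3.0, -0.7, 4.5]
gripper_force: 54.8
ee_pos: [502.9, -212.2, 116.5]
force: [4.2, -1.1, 1.8]
gripper_force: 54.8
```

```bash
python3 -m jog '{"jaw":[8,8,8],"slide":[[0,0,0.04],[0,0,0.04],[0,0,0]],"spin":[0,0,0]}'|grep -E "ee_pos|force:"; python3 -m jog '{"jaw":[8,8,8],"slide":[[0,0,0.04],[0,0,0.04],[0,0,0]],"spin":[0,0,0]}'|grep -E "ee_pos|force:"; python3 -c "
from h import *;rep(9,40.2,101);print(env.state()['torque'])"
```

```text
ee_pos: [502.5, -212.0, 113.4]
force: [5.7, -2.1, 0.6]
gripper_force: 54.8
ee_pos: [502.5, -212.0, 111.0]
force: [5.5, -1.4, -1.9]
gripper_force: 54.8
t 18.45 fix [10.4 39.8] 111.0 rot [1.800e+02 1.000e-01 1.661e+02] F fix [ 5.7 -0.1] -1.9 slide [0.05 0.01 0.33] w 14.5
[-0.35247309 -1.26704607  0.02961672]
```

```bash
python3 -m jog '{"jaw":[8,8,8],"slide":[[0,0,0.04],[0,0,0.04],[0,0,0]],"spin":[0,0,0]}'|grep -E "ee_pos|force:"; python3 -m jog '{"jaw":[8,8,8],"slide":[[0,0,0.04],[0,0,0.04],[0,0,0]],"spin":[0,0,0]}'|grep -E "ee_pos|force:"
```

```text
ee_pos: [502.2, -211.9, 108.3]
force: [5.7, -1.7, -3.2]
gripper_force: 54.8
ee_pos: [501.8, -211.7, 105.7]
force: [5.1, -0.5, -1.8]
gripper_force: 54.8
```

```bash
python3 -m jog '{"jaw":[8,8,8],"slide":[[0,0,0.04],[0,0,0.04],[0,0,0]],"spin":[0,0,0]}'|grep -E "ee_pos|force:"; python3 -m jog '{"jaw":[8,8],"slide":[[0,0,0.04],[0,0,0]],"spin":[0,0]}'|grep -E "ee_pos|force:"; python3 -c "
from h import *;rep(9,40.2,101);print(env.state()['torque'])"
```

```text
ee_pos: [500.6, -211.4, 103.1]
force: [2.8, -0.9, -4.3]
gripper_force: 54.8
ee_pos: [500.8, -211.5, 102.4]
force: [3.3, -0.1, -4.1]
gripper_force: 54.8
t 19.55 fix [ 8.7 40. ] 102.4 rot [ 1.800e+02 -1.000e-01  1.661e+02] F fix [3.2 0.7] -4.1 slide [-0.01  0.01  0.05] w 14.8
[-0.23224448 -0.74407025 -0.04242792]
```

It has snapped and is now drawing itself down. I'll go on to the firm stop.

```bash
python3 -m jog '{"jaw":[8,8],"slide":[[0,0,0.04],[0,0,0]],"spin":[0,0]}'|grep -E "ee_pos|force:"; python3 -m jog '{"jaw":[8,8],"slide":[[0,0,0.03],[0,0,0]],"spin":[0,0]}'|grep -E "ee_pos|force:"
```

```text
ee_pos: [500.8, -211.5, 101.4]
force: [1.1, -1.0, -2.1]
gripper_force: 54.8
ee_pos: [501.1, -211.6, 100.7]
force: [1.8, -0.3, -1.5]
gripper_force: 54.8
```

```bash
python3 -m jog '{"jaw":[8,8],"slide":[[0,0,0.03],[0,0,0]],"spin":[0,0]}'|grep -E "ee_pos|force:"; python3 -m jog '{"jaw":[8,8],"slide":[[0,0,0.03],[0,0,0]],"spin":[0,0]}'|grep -E "ee_pos|force:"
```

```text
ee_pos: [501.5, -211.7, 100.1]
force: [1.5, -0.6, 0.7]
gripper_force: 54.8
ee_pos: [501.9, -211.8, 99.5]
force: [1.0, -0.0, 2.0]
gripper_force: 54.8
```

```bash
python3 -m jog '{"jaw":[8,8],"slide":[[0,0,0.03],[0,0,0]],"spin":[0,0]}'|grep -E "ee_pos|force:"; python3 -m jog '{"jaw":[8,8],"slide":[[0,0,0.03],[0,0,0]],"spin":[0,0]}'|grep -E "ee_pos|force:"
```

```text
ee_pos: [502.3, -212.0, 99.0]
force: [1.9, -0.9, 5.2]
gripper_force: 54.8
ee_pos: [502.7, -212.1, 98.5]
force: [2.1, 0.7, 6.7]
gripper_force: 54.8
```

```bash
python3 -m jog '{"jaw":[8,8],"slide":[[0,0,0.03],[0,0,0]],"spin":[0,0]}'|grep -E "ee_pos|force:";python3 -c "
from h import *;rep(9,40.2,101);print(env.state()['torque'])"
```

```text
ee_pos: [503.2, -212.3, 97.9]
force: [2.8, 0.4, 7.3]
gripper_force: 54.8
t 20.95 fix [11.2 39.7] 97.9 rot [-180.     0.3  166.1] F fix [2.7 1.1] 7.3 slide [ 0.07  0.02 -0.1 ] w 14.8
[-0.02499315 -0.39646542  0.02510416]
```

```bash
python3 -c "
from h import *
import cv2
b=env.grab_frame('scene')[:,:,::-1];cv2.imwrite('pics/s6full.png',b)
cv2.imwrite('pics/s6.png',cv2.resize(b[175:235,290:370],(800,600),interpolation=cv2.INTER_CUBIC))
rep(9,40.2,101)"
```

```text
t 21.0 fix [11.2 39.7] 97.9 rot [-180.     0.3  166.1] F fix [2.1 0.7] 8.3 slide [ 0.07  0.02 -0.1 ] w 14.7
```

View pics/s6.png

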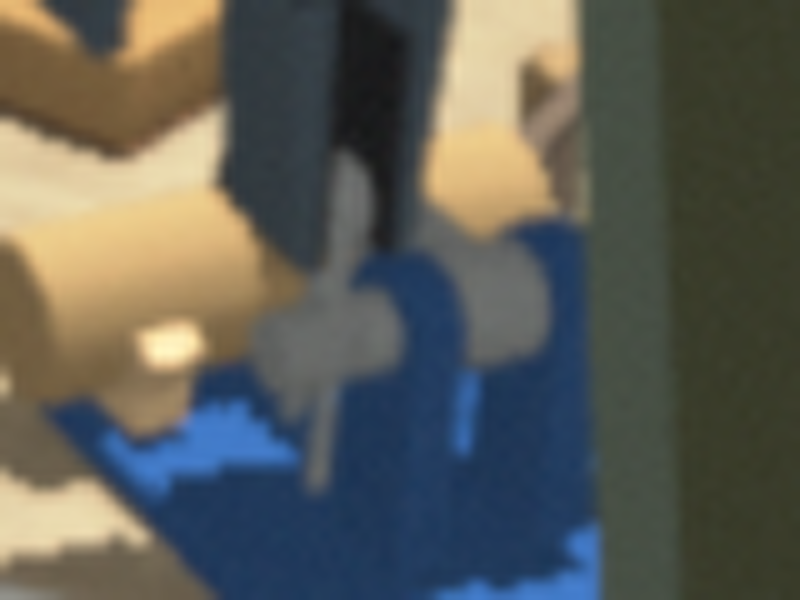

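The leg goes down through the pin, from crop (345,280) to (315,490), and the bow has come over it. The leg leans a little in the grip, with its tip toward +x. I'll let go so the spring can right it, then press on the coil top with shut fingers.

```bash
python3 -m jog '{"jaw":[20,30,40,40,40,40],"slide":[[0,0,0],[0,0,0],[0,0,0],[0,0,0],[0,0,-0.5],[0,0,-0.7]],"spin":[0,0,0,0,0,0]}'|grep -E "ee_pos|force:";  python3 -c "
from h import *
import cv2
c,n=np.cos(ya),np.sin(ya);R=np.array([[c,-n],[n,c]])
for x,z in((0,125),(0,97),(0,65),(0,35),(7,35),(-3,125)):print(x,z,10*(prj('scene',np.r_[O+R@[x,40],z])-[290,175]))
b=env.grab_frame('scene')[:,:,::-1];cv2.imwrite('pics/s7full.png',b)
cv2.imwrite('pics/s7.png',cv2.resize(b[175:235,290:370],(800,600),interpolation=cv2.INTER_CUBIC))
rep(9,40.2,150)"
```

```text
ee_pos: [500.4, -211.2, 131.3]
force: [0.9, -0.5, -0.4]
gripper_force: 0.0
0 125 [340. 148.]
0 97 [331. 254.]
0 65 [322. 372.]
0 35 [313. 478.]
7 35 [298. 464.]
-3 125 [347. 153.]
t 21.65 fix [10.9 39.6] 135.5 rot [-180.     0.2  166.1] F fix [ 0.8 -0.1] 2.1 slide [ 0.06  0.02 -0.48] w 40.3
```

View pics/s7.png

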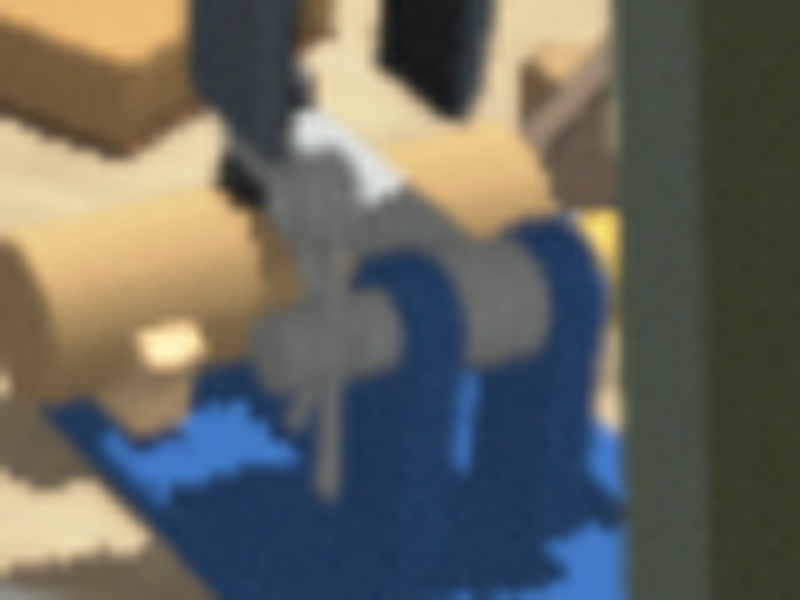

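The released cotter stands upright: leg from crop (340,270) to tip (328,498), bow snapped below the pin at (300,420). I'll check the firm stop by pressing lightly on the coil top with shut fingers.

```bash
python3 -m jog '{"jaw":[40,0,0,0,0,0,0],"slide":[[0.1,0,-0.2],[0,0,0],[0,0,0],[0,0,0],[0,0,0.1],[0,0,0.1],[0,0,0]],"spin":[0,0,0,0,0,0,0]}' 20|grep -E "ee_pos|force:|width"; python3 -m jog '{"jaw":[0,0,0,0],"slide":[[0,0,0.07],[0,0,0.07],[0,0,0.07],[0,0,0]],"spin":[0,0,0,0]}'|grep -E "ee_pos|force:"
```

```text
ee_pos: [498.2, -210.8, 131.5]
force: [0.1, -0.3, -0.1]
gripper_width: 0.2
gripper_force: 0.0
ee_pos: [498.5, -210.9, 125.7]
force: [0.2, 0.2, 0.2]
gripper_force: 0.0
```

```bash
python3 -m jog '{"jaw":[0,0,0,0],"slide":[[0,0,0.04],[0,0,0.04],[0,0,0.03],[0,0,0]],"spin":[0,0,0,0]}'|grep -E "ee_pos|force:"; python3 -m jog '{"jaw":[0,0,0],"slide":[[0,0,0.04],[0,0,0.04],[0,0,0]],"spin":[0,0,0]}'|grep -E "ee_pos|force:"
```

```text
ee_pos: [498.6, -211.0, 122.6]
force: [-0.3, 0.7, 0.1]
gripper_force: 0.0
ee_pos: [498.5, -211.0, 120.1]
force: [-0.4, -0.3, 0.1]
gripper_force: 0.0
```

```bash
python3 -m jog '{"jaw":[0,0,0],"slide":[[0,0,0.04],[0,0,0.03],[0,0,0]],"spin":[0,0,0]}'|grep -E "ee_pos|force:"; python3 -m jog '{"jaw":[0,0,0],"slide":[[0,0,0.03],[0,0,0.03],[0,0,0]],"spin":[0,0,0]}'|grep -E "ee_pos|force:"
```

```text
ee_pos: [498.9, -211.1, 118.5]
force: [-0.3, 0.1, 1.8]
gripper_force: 1.0
ee_pos: [500.0, -211.6, 117.9]
force: [0.3, 0.4, 7.5]
gripper_force: 3.9
```

```bash
python3 -m jog '{"jaw":[0,0,0],"slide":[[0,0,0.04],[0,0,0.03],[0,0,0]],"spin":[0,0,0]}'|grep -E "ee_pos|force:"
```

```text
ee_pos: [501.4, -212.2, 117.4]
force: [0.1, 0.3, 13.6]
gripper_force: 7.0
```

Firm stop confirmed. I'll retreat upward and check the leg's lean from pixels alone.

```bash
python3 -m jog '{"jaw":[0,0,0,0,0,0,0],"slide":[[0,0,-0.3],[0,0,-1],[0,0,-1],[0,0,-1],[0.5,1,0],[0.5,1,0],[0.5,1,0]],"spin":[0,0,0,0,0,0,0]}'|grep -E "ee_pos|force:"
python3 - <<'E'
from h import *
import cv2
b=env.grab_frame('scene')[:,:,::-1];a=env.grab_frame('top')[:,:,::-1];cv2.imwrite('pics/s8full.png',b);cv2.imwrite('pics/t8full.png',a)
def legs(im):
    o=[]
    for r in range(214,226):
        w=255-np.abs(0);row=im[r,316:328].astype(int);g=np.clip(60-(row[:,0]-row[:,2]),0,None)*1.0
        o.append((r,np.round(316+(g*np.arange(12)).sum()/max(g.sum(),1),1),int(g.max())))
    return o
for n in('s6full','s7full','s8full'):print(n,legs(cv2.imread(f'pics/{n}.png')))
c,n=np.cos(ya),np.sin(ya);R=np.array([[c,-n],[n,c]])
print([prj('scene',np.r_[O+R@[0,40],z]) for z in(60,35)],[prj('scene',np.r_[O+R@[3,40],z]) for z in(60,35)])
E
```

```text
ee_pos: [475.9, -111.9, 213.3]
force: [0.6, 0.7, 1.0]
gripper_force: 0.0
s6full [(214, np.float64(320.2), 57), (215, np.float64(320.4), 54), (216, np.float64(320.8), 53), (217, np.float64(321.4), 51), (218, np.float64(322.1), 51), (219, np.float64(322.0), 51), (220, np.float64(322.1), 50), (221, np.float64(321.9), 54), (222, np.float64(321.8), 56), (223, np.float64(321.6), 43), (224, np.float64(321.8), 23), (225, np.float64(322.7), 5)]
s7full [(214, np.float64(320.7), 57), (215, np.float64(321.1), 53), (216, np.float64(321.1), 53), (217, np.float64(321.4), 49), (218, np.float64(322.2), 51), (219, np.float64(322.8), 49), (220, np.float64(322.8), 50), (221, np.float64(322.7), 55), (222, np.float64(322.6), 56), (223, np.float64(322.4), 54), (224, np.float64(322.5), 37), (225, np.float64(322.8), 14)]
s8full [(214, np.float64(320.6), 55), (215, np.float64(321.3), 53), (216, np.float64(321.1), 56), (217, np.float64(321.0), 50), (218, np.float64(321.8), 51), (219, np.float64(322.7), 51), (220, np.float64(322.7), 51), (221, np.float64(322.9), 51), (222, np.float64(323.1), 52), (223, np.float64(323.3), 49), (224, np.float64(323.5), 37), (225, np.float64(323.5), 9)]
[array([322., 214.]), array([321.3, 222.8])] [array([321.4, 213.4]), array([320.7, 222.2])]
```

```bash
python3 - <<'E'
from h import *
import cv2
c,n=np.cos(ya),np.sin(ya);R=np.array([[c,-n],[n,c]])
t=cv2.imread("pics/t8full.png").astype(np.float32)
def P(x,y,z):
    m=env.camera_model("top");q=m["camera_from_world"]@np.r_[O+R@[x,y],z,1];return m["cx"]+m["fx"]*q[0]/-q[2],m["cy"]+m["fy"]*q[1]/q[2]
X=np.arange(-20,36,2.)
for y in(36,40,44):
    print(y,[(int(x),int(np.ptp(v:=cv2.remap(t,np.float32([[P(x,y,108)[0]]]),np.float32([[P(x,y,108)[1]]]),cv2.INTER_LINEAR)[0,0])),int(v[1])) for x in X])
a,b=[cv2.imread(f'pics/{k}full.png').astype(int) for k in('s7','s8')]
for r in(190,192,194,196,198,200,202):print(r,[tuple(i[r,u,:].tolist()) for i in(b,) for u in range(316,330)])
E
```

```text
36 [(-20, 4, 86), (-18, 5, 91), (-16, 4, 81), (-14, 4, 72), (-12, 5, 68), (-10, 5, 69), (-8, 5, 69), (-6, 4, 67), (-4, 5, 64), (-2, 3, 65), (0, 2, 66), (2, 4, 69), (4, 5, 69), (6, 3, 75), (8, 2, 96), (10, 1, 119), (12, 0, 132), (14, 1, 135), (16, 1, 134), (18, 2, 135), (20, 1, 130), (22, 5, 117), (24, 24, 105), (26, 53, 99), (28, 79, 95), (30, 92, 94), (32, 95, 96), (34, 93, 97)]
40 [(-20, 5, 67), (-18, 6, 67), (-16, 5, 69), (-14, 5, 68), (-12, 4, 71), (-10, 2, 72), (-8, 3, 70), (-6, 3, 78), (-4, 4, 83), (-2, 4, 79), (0, 2, 73), (2, 3, 68), (4, 3, 68), (6, 4, 72), (8, 4, 87), (10, 1, 112), (12, 2, 129), (14, 1, 136), (16, 1, 138), (18, 1, 135), (20, 0, 127), (22, 6, 117), (24, 21, 109), (26, 50, 101), (28, 78, 98), (30, 90, 96), (32, 94, 93), (34, 94, 93)]
44 [(-20, 6, 72), (-18, 6, 70), (-16, 5, 69), (-14, 6, 65), (-12, 5, 67), (-10, 3, 71), (-8, 2, 82), (-6, 2, 100), (-4, 3, 113), (-2, 3, 103), (0, 4, 81), (2, 3, 71), (4, 2, 67), (6, 3, 71), (8, 7, 82), (10, 7, 100), (12, 5, 119), (14, 4, 130), (16, 5, 130), (18, 6, 126), (20, 7, 121), (22, 11, 116), (24, 27, 107), (26, 52, 98), (2
[... 1028 characters left out ...]
79, 110, 131), (88, 110, 124), (103, 114, 118), (111, 113, 112), (114, 116, 113), (117, 119, 118), (117, 120, 118), (131, 133, 129), (123, 127, 122), (112, 114, 111), (114, 116, 114), (129, 132, 130), (156, 160, 156), (192, 194, 189)]
200 [(81, 118, 142), (76, 109, 131), (86, 111, 128), (104, 116, 120), (119, 122, 122), (110, 116, 119), (110, 119, 123), (128, 134, 134), (122, 132, 135), (115, 116, 115), (129, 108, 94), (154, 113, 87), (183, 125, 88), (197, 135, 92)]
202 [(84, 121, 146), (79, 114, 137), (80, 114, 138), (93, 118, 135), (110, 121, 126), (120, 124, 121), (120, 123, 121), (128, 137, 141), (118, 133, 140), (105, 95, 89), (103, 74, 53), (109, 71, 45), (138, 85, 48), (184, 114, 63)]
```

The coil top now leans about 3 mm toward +x from my press. I'll nudge it back from the +x side with the shut fingers.

```bash
python3 -c "
from h import *;rep(60,40,213)"
```

```text
t 25.15 fix [-40.6 132.4] 213.3 rot [ 1.799e+02 -1.000e-01  1.663e+02] F fix [ 0.1 -0.1] 0.1 slide [-3.35 -3.09  0.01] w 0.4
```

```bash
python3 -m jog '{"jaw":[0,0,0,0,0,0],"slide":[[-0.9,0.5,0],[-0.9,0.5,0],[-0.8,0.5,0],[-0.8,0,0],[0,0,0],[0,0,0]],"spin":[0,0,0,0,0,0]}' |grep ee_pos
cat > m.py <<'E'
from h import *
import cv2,sys
a=env.grab_frame('top')[:,:,::-1];cv2.imwrite(f'pics/{sys.argv[1]}.png',a);t=a.astype(np.float32)
b=env.grab_frame('scene')[:,:,::-1];cv2.imwrite(f'pics/{sys.argv[1]}s.png',b)
c,n=np.cos(ya),np.sin(ya);R=np.array([[c,-n],[n,c]])
def P(x,y,z):
    m=env.camera_model("top");q=m["camera_from_world"]@np.r_[O+R@[x,y],z,1];return m["cx"]+m["fx"]*q[0]/-q[2],m["cy"]+m["fy"]*q[1]/q[2]
g=lambda x,y:cv2.remap(t,np.float32([[P(x,y,108)[0]]]),np.float32([[P(x,y,108)[1]]]),cv2.INTER_LINEAR)[0,0]
for y in(38,41,44):print(y,[(int(x),int(np.ptp(g(x,y))),int(g(x,y)[1])) for x in np.arange(-16,32,2.)])
for r in range(217,226):
    w=b[r,316:328].astype(int);v=np.clip(60-(w[:,0]-w[:,2]),0,None);print(r,round(316+(v*np.arange(12)).sum()/max(v.sum(),1),1),end=' ')
E
python3 m.py m1; python3 -c "
from h import *;rep(60,40,130)"
```

```text
ee_pos: [585.8, -94.1, 212.5]
38 [(-16, 49, 46), (-14, 39, 47), (-12, 26, 58), (-10, 11, 74), (-8, 2, 91), (-6, 1, 103), (-4, 1, 115), (-2, 2, 123), (0, 1, 121), (2, 1, 109), (4, 1, 96), (6, 1, 102), (8, 0, 116), (10, 0, 125), (12, 1, 131), (14, 1, 135), (16, 1, 134), (18, 1, 130), (20, 0, 126), (22, 3, 118), (24, 23, 103), (26, 50, 98), (28, 76, 92), (30, 88, 91)]
41 [(-16, 66, 64), (-14, 56, 56), (-12, 35, 56), (-10, 13, 62), (-8, 3, 67), (-6, 1, 72), (-4, 1, 76), (-2, 1, 82), (0, 2, 77), (2, 2, 75), (4, 2, 84), (6, 1, 97), (8, 0, 107), (10, 2, 117), (12, 3, 127), (14, 1, 131), (16, 1, 133), (18, 0, 128), (20, 1, 122), (22, 5, 115), (24, 20, 104), (26, 50, 95), (28, 79, 89), (30, 88, 89)]
44 [(-16, 89, 88), (-14, 77, 78), (-12, 46, 70), (-10, 17, 73), (-8, 3, 85), (-6, 1, 95), (-4, 3, 99), (-2, 3, 102), (0, 3, 100), (2, 3, 91), (4, 2, 87), (6, 3, 95), (8, 6, 104), (10, 6, 110), (12, 6, 118), (14, 6, 124), (16, 6, 126), (18, 7, 121), (20, 5, 119), (22, 8, 113), (24, 25, 102), (26, 50, 93), (28, 74, 89), (30, 87, 91)]
217 321.2 218 321.8 219 322.9 220 322.9 221 323.2 222 323.3 223 323.5 224 323.9 225 324.2 t 25.85 fix [ 62.6 174.2] 213.1 rot [-1.800e+02 -1.000e-01  1.661e+02] F fix [ 1.2 -0.5] 0.4 slide [ 0.08 -4.47  2.77] w 0.6
```

The coil's edge is at about x = 25.5 mm, against 20.5 mm nominal, so it leans about 8°. I'll nudge it by 5 mm.

```bash
python3 -m jog '{"jaw":[0,0,0,0,0,0,0,0,0,0],"slide":[[0,-0.9,0],[0,-0.9,0],[0,-0.9,0],[0,-0.9,0.2],[0,-0.9,0.5],[0,0,0.9],[0,0,0.9],[0,0,0.8],[0,0,0.3],[0,0,0]],"spin":[0,0,0,0,0,0,0,0,0,0]}' |grep -E "ee_pos|force:"
python3 -c "
from h import *;rep(46,40,102)"
```

```text
ee_pos: [552.7, -224.4, 104.6]
force: [-0.8, 0.3, 0.4]
gripper_force: 0.0
t 26.85 fix [62.1 39.8] 104.6 rot [180.   -0.2 166.1] F fix [-0.9  0.1] 0.4 slide [0.54 0.01 0.09] w 0.3
```

```bash
python3 -m jog '{"jaw":[0,0,0,0,0,0],"slide":[[0.2,0,0],[0.2,0,0],[0.1,0,0],[0.07,0,0],[0.07,0,0],[0,0,0]],"spin":[0,0,0,0,0,0]}' |grep -E "ee_pos|force:"
python3 -m jog '{"jaw":[0,0,0],"slide":[[0.05,0,0],[0.05,0,0],[0,0,0]],"spin":[0,0,0]}' |grep -E "ee_pos|force:"
python3 -c "
from h import *;rep(36.5,40,102)"
```

```text
ee_pos: [535.2, -220.0, 105.6]
force: [-0.1, -0.3, -0.1]
gripper_force: 0.0
ee_pos: [532.3, -219.3, 105.3]
force: [0.3, -0.4, -0.2]
gripper_force: 0.0
t 27.75 fix [41.1 39.9] 105.3 rot [180.   -0.  166.1] F fix [ 0.4 -0.3] -0.2 slide [0.15 0.   0.11] w 0.8
```

```bash
python3 -m jog '{"jaw":[0,0,0,0],"slide":[[0.05,0,0],[0.05,0,0],[0.05,0,0],[0,0,0]],"spin":[0,0,0,0]}' |grep -E "ee_pos|force:"
python3 -c "
from h import *;rep(34,40,102)"
```

```text
ee_pos: [528.8, -218.5, 105.9]
force: [2.3, -0.6, 1.8]
gripper_force: 1.1
t 28.15 fix [37.5 39.8] 105.9 rot [-1.800e+02  1.000e-01  1.661e+02] F fix [2.4 0. ] 1.8 slide [0.12 0.01 0.13] w 0.1
```

Contact is at x of about 38. I'll push on to about 33.5.

```bash
python3 -m jog '{"jaw":[0,0,0],"slide":[[0.05,0,0],[0.04,0,0],[0,0,0]],"spin":[0,0,0]}' |grep -E "ee_pos|force:"
python3 -m jog '{"jaw":[0,0,0],"slide":[[0.04,0,0],[0.03,0,0],[0,0,0]],"spin":[0,0,0]}' |grep -E "ee_pos|force:"
python3 -c "
from h import *;rep(33.5,40,102)"
```

```text
ee_pos: [526.6, -218.1, 106.1]
force: [4.1, -1.6, 4.4]
gripper_force: 2.3
ee_pos: [524.6, -217.6, 106.2]
force: [5.5, -0.9, 5.2]
gripper_force: 3.0
t 28.75 fix [33.2 39.7] 106.2 rot [-180.     0.2  166.1] F fix [5.6 0.5] 5.2 slide [-0.01  0.01  0.14] w 0.7
```

Next I'll back off, rise clear, and measure again.

```bash
python3 -m jog '{"jaw":[0,0,0,0,0,0,0,0,0,0],"slide":[[-0.4,0,0],[-0.5,0,0],[0,0,-0.9],[0,0,-0.9],[0,0.5,-0.9],[0,0.9,-0.9],[0,0.9,0],[0,0.9,0],[0,0.9,0],[0,0,0]],"spin":[0,0,0,0,0,0,0,0,0,0]}' |grep -E "ee_pos|force:"
python3 m.py m2
```

```text
ee_pos: [577.9, -101.2, 211.6]
force: [0.1, -0.1, 0.7]
gripper_force: 0.0
38 [(-16, 52, 43), (-14, 42, 49), (-12, 24, 59), (-10, 10, 76), (-8, 3, 93), (-6, 1, 105), (-4, 1, 116), (-2, 0, 123), (0, 1, 122), (2, 1, 111), (4, 1, 102), (6, 0, 106), (8, 0, 116), (10, 2, 122), (12, 1, 129), (14, 1, 135), (16, 2, 136), (18, 1, 135), (20, 2, 131), (22, 3, 121), (24, 17, 110), (26, 48, 100), (28, 74, 95), (30, 88, 94)]
41 [(-16, 66, 65), (-14, 57, 57), (-12, 36, 57), (-10, 12, 67), (-8, 3, 70), (-6, 1, 74), (-4, 0, 81), (-2, 1, 85), (0, 1, 83), (2, 1, 82), (4, 0, 90), (6, 1, 101), (8, 1, 111), (10, 1, 119), (12, 1, 128), (14, 1, 134), (16, 1, 136), (18, 1, 131), (20, 1, 126), (22, 4, 119), (24, 17, 110), (26, 46, 99), (28, 77, 94), (30, 88, 93)]
44 [(-16, 88, 88), (-14, 73, 80), (-12, 45, 71), (-10, 16, 75), (-8, 2, 86), (-6, 1, 97), (-4, 2, 102), (-2, 3, 105), (0, 4, 104), (2, 2, 92), (4, 1, 88), (6, 2, 98), (8, 3, 107), (10, 4, 114), (12, 4, 122), (14, 3, 128), (16, 3, 129), (18, 5, 125), (20, 6, 119), (22, 9, 115), (24, 24, 108), (26, 48, 100), (28, 72, 95), (30, 88, 92)]
217 321.6 218 322.3 219 323.1 220 323.2 221 323.4 222 323.5 223 323.8 224 323.9 225 324.3
```

It springs back to the lean when pushed only as far as upright. After the first release it stayed upright, having been leaning the other way, so I'll nudge again with an overshoot.

```bash
python3 -m jog '{"jaw":[0,0,0,0,0,0,0,0,0,0],"slide":[[0,-0.9,0],[0,-0.9,0],[0,-0.9,0],[0,-0.9,0.2],[0,-0.5,0.5],[0,0,0.9],[0,0,0.9],[0,0,0.8],[0,0,0.3],[0,0,0]],"spin":[0,0,0,0,0,0,0,0,0,0]}' |grep -E "ee_pos|force:"
python3 -c "
from h import *;rep(41,40,107)"
```

```text
ee_pos: [548.1, -224.0, 103.7]
force: [0.1, 0.8, -0.3]
gripper_force: 0.0
t 30.85 fix [57.6 39.1] 103.7 rot [180.   -0.3 166.1] F fix [-0.1  0.8] -0.3 slide [ 0.55  0.03 -0.11] w 0.3
```

```bash
python3 -m jog '{"jaw":[0,0,0,0,0,0,0,0],"slide":[[0.2,0,-0.1],[0.2,0.03,0],[0.15,0,0],[0.1,0,0],[0.07,0,0],[0.07,0,0],[0.05,0,0],[0,0,0]],"spin":[0,0,0,0,0,0,0,0]}' |grep -E "ee_pos|force:"
python3 -m jog '{"jaw":[0,0,0],"slide":[[0.05,0,0],[0.04,0,0],[0,0,0]],"spin":[0,0,0]}' |grep -E "ee_pos|force:"
python3 -c "
from h import *;rep(29,40,107)"
```

```text
ee_pos: [526.4, -217.0, 109.0]
force: [2.5, -0.8, 3.6]
gripper_force: 1.6
ee_pos: [523.9, -216.5, 109.1]
force: [4.0, -1.6, 5.2]
gripper_force: 2.6
t 31.95 fix [32.3 40.6] 109.1 rot [-180.     0.2  166.1] F fix [ 4.2 -0.6] 5.2 slide [ 0.11 -0.02  0.07] w 0.4
```

```bash
python3 -m jog '{"jaw":[0,0,0],"slide":[[0.05,0,0],[0.05,0,0],[0,0,0]],"spin":[0,0,0]}' |grep -E "ee_pos|force:"
python3 -m jog '{"jaw":[0,0,0],"slide":[[0.05,0,0],[0.04,0,0],[0,0,0]],"spin":[0,0,0]}' |grep -E "ee_pos|force:"
python3 -c "
from h import *;rep(29,40,107)"
```

```text
ee_pos: [521.7, -216.0, 109.5]
force: [5.2, -1.4, 6.8]
gripper_force: 3.3
ee_pos: [520.3, -215.7, 110.0]
force: [6.5, -2.5, 6.6]
gripper_force: 4.3
t 32.55 fix [28.5 40.5] 110.0 rot [-180.     0.5  166.1] F fix [ 6.9 -0.9] 6.6 slide [-0.02 -0.02  0.1 ] w 0.4
```

```bash
python3 -m jog '{"jaw":[0,0,0,0,0,0,0,0,0,0],"slide":[[-0.1,0,0],[-0.2,0,0],[-0.5,0,0],[0,0,-0.9],[0,0,-0.9],[0,0.9,-0.9],[0,0.9,-0.9],[0,0.9,0],[0,0.9,0],[0,0.5,0]],"spin":[0,0,0,0,0,0,0,0,0,0]}' |grep -E "ee_pos|force:"
python3 m.py m3|cut -c1-700
```

```text
ee_pos: [568.4, -99.1, 214.9]
force: [-0.6, -1.1, -0.8]
gripper_force: 0.0
38 [(-16, 50, 47), (-14, 41, 49), (-12, 25, 57), (-10, 10, 76), (-8, 3, 93), (-6, 2, 105), (-4, 1, 117), (-2, 1, 122), (0, 1, 120), (2, 1, 111), (4, 1, 100), (6, 1, 109), (8, 1, 117), (10, 1, 126), (12, 1, 132), (14, 0, 134), (16, 0, 133), (18, 0, 131), (20, 1, 127), (22, 3, 120), (24, 14, 106), (26, 45, 97), (28, 75, 93), (30, 90, 92)]
41 [(-16, 71, 64), (-14, 57, 60), (-12, 36, 59), (-10, 13, 65), (-8, 3, 70), (-6, 1, 71), (-4, 3, 82), (-2, 2, 86), (0, 0, 84), (2, 0, 80), (4, 0, 85), (6, 1, 99), (8, 1, 112), (10, 1, 124), (12, 1, 132), (14, 2, 136), (16, 1, 134), (18, 1, 131), (20, 1, 129), (22, 3, 122), (24, 14, 109), (26, 45, 95), (28, 77, 91), (30, 89, 94)]
44 [(-16, 89, 89), (-14, 76, 79), (-12, 45, 72), (-10, 16, 75), (-8, 2, 88), (-6, 1, 97), (-4, 3, 101), (-2, 3, 107), (0, 3, 102), (2, 1, 91), (4, 0, 85), (6, 3, 92), (8, 6, 103), (10, 7, 114), (12, 5, 122), (14, 4, 125), (16, 6, 123), (18, 7, 123), (20, 6, 121), (22, 10, 115), (24, 25, 105), (26, 50, 97), (28, 76, 94), (30, 90, 92)]
217 321.4 218 321.9 219 322.9 220 323.0 221 323.3 222 323.3 223 323.7 224 323.9 225 324.3
```

The lean is where the spring settles it within the hole's slack: the bow holds it there, and the coil height matches the firm stop. The pin is home and the robot is clear of everything, so I'll hand in.

```bash
python3 -c "
from workcell import env
print(env.job_done())"
```

```text
the job is handed in; nothing more can be done
None
```

I pushed the pin home to its hard stop, pressed the cotter through the cross hole until the bow snapped over and it met its firm stop, then let go and handed the job in; my peak force reading was about 17 N, and the cotter rests leaning about 6–8° toward +x, springing back after two nudges.

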